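Locate a gilt moulding rail against the stops of a framer's jig

TASK

Pick out the gold rail among the three short frame rails, set it flat inside the white outline on the jig bed, clear of both stops, and press it down firmly (about 10 N, for half a second). Then slide it along the bed without lifting it, first square up against the long yellow fence, and after that along the fence until its end meets the red end stop; let go and leave it home. Leave the black and the white rail where they are.

Things in the scene. Friction and masses are not known exactly. Their poses are not given: they have to be found in the camera images.
- gilt_rail_center (a point): Centre (half-way up) of the gold rail: a straight square-ended block of moulding, 32 mm wide (its x), 120 mm long (its y), 50 mm high (z, up; the top 4 mm only 22 mm wide), about 0.15 kg, loose on the bench. Either end may go first. Grip it across the 32 mm width 10 to 14 mm above this point, so that the fingertips clear the jig's 10 mm high stops.
- jig: Jig fixed to the bench, origin under its centre, z up: blue base, flat grey bed 122 (x) by 206 mm (y), 20 mm above the bench. Yellow fence along the +x edge, face at x = 45 mm; red end stop along the +y edge, face at y = 87 mm; both stand 10 mm above the bed. White outline: centre x = -6, y = -8 mm, long side along y. Home of the rail's centre: x = 29, y = 27, z = 45 mm.
- black_rail_center (a point): Centre (half-way up) of the black rail, same size and axes as the gilt one. Loose bystander on the bench: leave it alone.
- white_rail_center (a point): Centre (half-way up) of the white rail, same size and axes as the gilt one. Loose bystander on the bench: leave it alone.
Mind the look-alikes: they are no part of the job. What is meant by the part that bears gilt_rail_center is not green, and is the larger of those in its own colour.

How it is judged:
By the outcome, as a careful person would: the job done as asked, in the order asked, and still so for the second after the job is handed in, with the robot touching nothing.
It also fails if it takes over 45 s, if anything falls off the work surface, if the arm or the gripper's body presses on something with over 40 N, if the wrist force passes 120 N, or if a joint passes its speed limit or range.

ROBOT

A 7-joint arm with a two-finger parallel gripper is mounted at the origin on the work surface. World frame = base frame: x ahead of the robot, y to its left, z up, the work surface at z = 0. Lengths are in m, angles in degrees, forces in N, time in s.
With the tool pointing down it reaches from about 0.425 to 0.875 m from the base axis. Payload 4.7 kg.
Tool frame: the origin (TCP) lies on the mounting face of the last link; the fingertips stand 182 mm ahead of it and the grasp point (between the pads) lies 164 mm ahead of it; z points along the fingers, y is the line along which they close (so a half turn about z gives the same grasp; the last joint's range is limited). The gripper opens to 87 mm and grips with 3 to 60 N. Pads are 19 mm wide; open, the fingers measure 117 mm over their backs; the gripper's body (75 mm by 190 mm) begins 51 mm behind the grasp point.
Start: joints at [66.526, 18.392, -4.016, 83.108, 1.295, 78.541, -3.26], TCP at [0.267, -0.593, 0.405] pointing down, gripper open.
Joint ranges: [-163.93, 163.93], [-17.29, 119.83], [-79.2, 71.16], [3.27, 140.29], [-89.18, 269.18], [5.43, 117.66], [-154.24, 154.24]. Speed limits (degrees/s): [147.25, 147.25, 180, 180, 180, 180, 180].

INTERFACE

Orientations are given as [roll, pitch, yaw] about the fixed x, y, z axes, in that order (R = Rz(yaw) Ry(pitch) Rx(roll)).
In Python, from cell import env gives the robot as it stands.
- The arm moves only by the tool servo_tool, never from a script. Its argument "plan" is a list of rows, each an object with "xyz": the shift along the tool's x, y, z in cm, a list of three; "twist": the turn, a rotation vector about the tool's x, y, z in degrees, a list of three; "jaw": the closure, from 0 (fully open) to 1 (shut). In form: [{"xyz": [x, y, z], "twist": [wx, wy, wz], "jaw": jaw}, ...]. A call has 1 to 10 rows; each row is the pose to reach, as a shift and turn from the pose commanded when the call began, along the tool's axes at that moment; what a row does not reach only later rows make up. A row lasts 1/12 s, in which the tool goes at most 41.7 mm and 7.16 degrees, less where a joint would pass 70% of its speed; a pose out of reach is approached as far as the arm can. A call with a gripper value outside its range is refused whole. The fingers move at their own pace and stop on an object; "newtons" is the grip in N (left out, the last holds). Time passes only in rows, so rows that repeat a pose let the fingers close. It gives the time, the measured TCP pose, the force, the opening and the grip force at its end, in the units of the state.
- env.get_obs(): the state, without advancing time (a new reading comes with each control period).
- env.read_camera(name): name is "side" or "top"; returns a dict with "img" (400x640x3 uint8, red, green, blue), "camera_matrix" (3x3 intrinsics, pixels), "R" (3x3) and "t" (3): a world point X has camera coordinates R X + t. Camera axes: x right, y down, z forward; pixel columns grow to the right and rows downward; lengths in m; the calibration is good to about 2 mm. A picture is of the moment at which its call begins. There is no depth.
- env.sign_off(): hands the job in; it is judged then, once.
The state is a dict: "time_s": time; "qpos": joint angles; "joint_velocities": joint speeds; "effort": joint torques, N m; "tool_pos": TCP position; "tool_rot": TCP orientation; "force": force on the tool from outside, world axes, zero at the start; "wrist_torque": the same for the moment, N m; "grip_width": finger opening in m; "grasp_force": force on a finger pad.
Only numpy, scipy, OpenCV 4.12 (cv2) and the standard library are available. Lean on these libraries where they do the work, as an engineer would, in place of code of your own. Each camera call takes 0.05 s, during which the arm holds its last target. There are 200 camera calls.

## Working session

There is one attempt and no reset: what is moved stays moved. The work goes in short steps, Python scripts to look and compute and a tool call to move; the robot and the scene stay as the last step left them, time stands still between calls to the robot, and variables do not carry over. Pictures are saved under pics/ and viewed, at most 10 in all, crops included, and the job is handed in when it is done.

Besides the shell and the picture viewer there is one more tool, called after "Request:" by a JSON object that holds its "name" and its "arguments". servo_tool: Moves the arm, as the interface text tells. Its arguments: {"type":"object","properties":{"plan":{"type":"array","items":{"type":"object","properties":{"xyz":{"type":"array","items":{"type":"number"}},"twist":{"type":"array","items":{"type":"number"}},"jaw":{"type":"number"}}}},"newtons":{"type":"number"}},"required":["plan"]}

```bash
mkdir -p pics; ls; python3 - <<'E'
from cell import env
import cv2,pickle
d={n:env.read_camera(n) for n in("top","side")}
pickle.dump(d,open('v0.pkl','wb'))
for n in d: cv2.imwrite(f'pics/{n}0.png',d[n]['img'][:,:,::-1]); print(n,d[n]['camera_matrix'],d[n]['R'],d[n]['t'])
o=env.get_obs();print(o['tool_pos'],o['tool_rot'],o['grip_width'],o['time_s'])
E
```

```text
pics
top [[363.33581553   0.         319.60068906]
 [  0.         363.33581553 198.45848551]
 [  0.           0.           1.        ]] [[-0.01983523 -0.99955935  0.02208326]
 [-0.99056809  0.01665203 -0.13600576]
 [ 0.1355781  -0.02457267 -0.99046189]] [-0.05984816  0.4990407   0.69151035]
side [[404.3635133    0.         318.37107923]
 [  0.         404.3635133  205.35161617]
 [  0.           0.           1.        ]] [[-0.97790349 -0.20863867  0.0132163 ]
 [-0.12923788  0.55363425 -0.82267046]
 [ 0.16432388 -0.80620036 -0.56836488]] [0.47219731 0.14193638 0.72115328]
[ 0.26717371 -0.59236611  0.40373538] [-1.79900946e+02  4.32192842e-03  2.42802097e+01] 0.0869574123552935 0.1
```

View pics/top0.png

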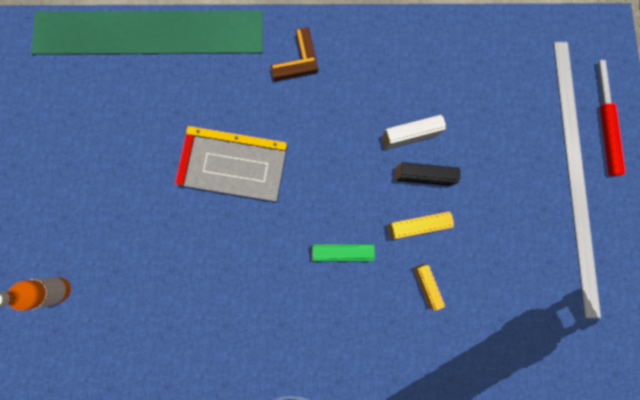

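View pics/side0.png

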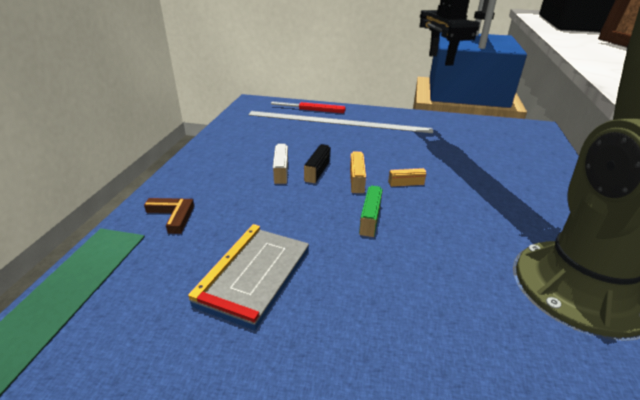

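Three non-black/white candidates seen from the top: large gold (422,225), small gold (430,287) and green (343,253). The large gold one fits, being gold rather than green and the larger of the two gold ones. I'll confirm with a crop and measure it.

```bash
cat > h.py <<'E'
import numpy as np,cv2,pickle
def ray(c,uv,z):
    K,R,t=c['camera_matrix'],c['R'],c['t']; uv=np.atleast_2d(uv)
    d=(R.T@np.linalg.inv(K)@np.c_[uv,np.ones(len(uv))].T).T; o=-R.T@t
    return o+d*((z-o[2])/d[:,2])[:,None]
def proj(c,X):
    p=(c['R']@np.atleast_2d(X).T).T+c['t']; q=(c['camera_matrix']@p.T).T; return q[:,:2]/q[:,2:]
def rect(m,c,z):
    cs=max(cv2.findContours(m.astype('uint8'),cv2.RETR_EXTERNAL,cv2.CHAIN_APPROX_NONE)[0],key=cv2.contourArea)[:,0].astype(float)
    P=ray(c,cs,z)[:,:2].astype('float32')*1000
    (x,y),(w,h),a=cv2.minAreaRect(P)
    if h>w: w,h,a=h,w,a+90
    return (x,y),w,h,(a+90)%180-90
def box(m,u0,u1,v0,v1):
    k=np.zeros_like(m); k[v0:v1,u0:u1]=m[v0:v1,u0:u1]; return k
E
python3 - <<'E'
from h import *
d=pickle.load(open('v0.pkl','rb')); c=d['top']; im=c['img']
hsv=cv2.cvtColor(im,cv2.COLOR_RGB2HSV); H,S,V=cv2.split(hsv)
gold=(H>12)&(H<32)&(S>120)&(V>90)
print('cam',-c['R'].T@c['t'])
for b in [(380,465,205,245),(410,450,260,315)]:
    m=box(gold,*b); print(m.sum(), 'z50',rect(m,c,.048)); 
    mm=m&(V>200); print('bright',rect(mm,c,.05))
print('fence',rect(box(gold,180,300,120,160),c,.03))
red=((H<8)|(H>172))&(S>150)&(V>90)
print('stop',rect(box(red,170,200,120,195),c,.03))
wh=(S<60)&(V>190)
print('outl',rect(box(wh,195,275,145,188),c,.02))
grey=(S<60)&(V>90);print('bed',rect(box(grey,170,295,120,210),c,.02))
a=im[120:320,300:480]; s=d['side']['img'][130:250,260:440]
f=lambda q:cv2.resize(q,None,fx=3,fy=3,interpolation=cv2.INTER_CUBIC)[:,:,::-1]
a=f(im[190:320,300:480]);b=f(s);h=min(len(a),300);cv2.imwrite('pics/crop.png',np.vstack([a[:300],b[:300]]))
E
```

```text
cam [ 0.39939304 -0.05113957  0.75410871]
978 z50 ((440.6572570800781, -267.3677673339844), 122.52628326416016, 31.225561141967773, -79.8489933013916)
bright ((441.203125, -268.7763977050781), 117.97259521484375, 30.153797149658203, -80.11370658874512)
597 z50 ((322.1348876953125, -275.3160095214844), 85.8642578125, 25.38051414489746, 19.070608139038086)
bright ((321.85345458984375, -277.5595703125), 82.79442596435547, 20.19442367553711, 19.070627212524414)
fence ((626.1160278320312, 99.16638946533203), 206.3236083984375, 17.64943504333496, 79.48029327392578)
stop ((582.7119140625, 203.7169647216797), 104.49561309814453, 16.24839973449707, -10.5760498046875)
outl ((566.2386474609375, 91.31159973144531), 106.43067932128906, 41.17925262451172, 79.48243713378906)
bed ((565.0233154296875, 102.99039459228516), 191.54893493652344, 106.9365234375, 79.48115539550781)
```

View pics/crop.png

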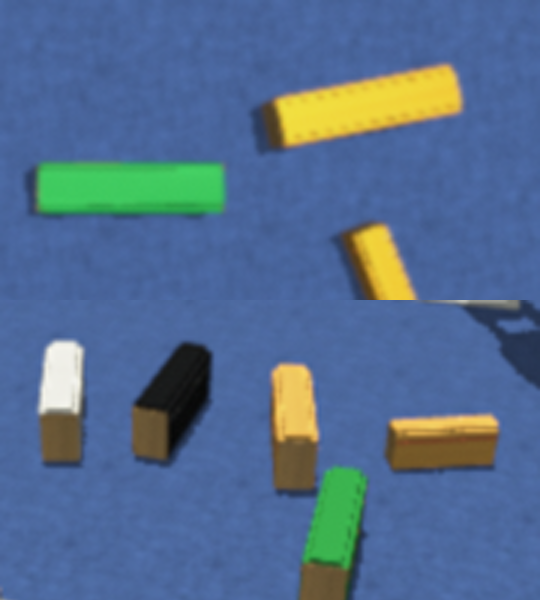

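The crop confirms it: the large gold rail is at top (422,225), the small gold one at (430,287) is half-length, and the green one is ruled out by colour. The rail is at about (441,-269) mm with yaw +10°. From the fence and stop, the jig origin is about (574,109) mm with yaw -10.5°. Now moving above the rail.

Request:
{"name": "servo_tool", "arguments": {"plan": [{"xyz": [29.1,-22.3,9.0],"twist": [0,0,-75.7],"jaw": 0.1},{"xyz": [29.1,-22.3,9.0],"twist": [0,0,-75.7],"jaw": 0.1},{"xyz": [29.1,-22.3,9.0],"twist": [0,0,-75.7],"jaw": 0.1},{"xyz": [29.1,-22.3,9.0],"twist": [0,0,-75.7],"jaw": 0.1},{"xyz": [29.1,-22.3,9.0],"twist": [0,0,-75.7],"jaw": 0.1},{"xyz": [29.1,-22.3,9.0],"twist": [0,0,-75.7],"jaw": 0.1},{"xyz": [29.1,-22.3,9.0],"twist": [0,0,-75.7],"jaw": 0.1},{"xyz": [29.1,-22.3,9.0],"twist": [0,0,-75.7],"jaw": 0.1},{"xyz": [29.1,-22.3,9.0],"twist": [0,0,-75.7],"jaw": 0.1},{"xyz": [29.1,-22.3,9.0],"twist": [0,0,-75.7],"jaw": 0.1}], "newtons": 25}}

```text
time_s: 0.93
tool_pos: [0.444, -0.2609, 0.3129]
tool_rot: [180.0, -0.3, 96.9]
force: [0.3, 0.7, -0.2]
grip_width: 0.0784
grasp_force: 0.0
```

```bash
cat >> h.py <<'E'
from scipy.spatial.transform import Rotation as Ro
def need(o,xyz,yaw):
    "tool-frame shift (cm) and twist to TCP xyz (mm), tool down at yaw"
    A=Ro.from_euler('xyz',o['tool_rot'],degrees=True); B=Ro.from_euler('xyz',[180,0,yaw],degrees=True)
    return np.round(A.inv().apply(np.array(xyz)/1000-o['tool_pos'])*100,2),np.round((A.inv()*B).as_rotvec(degrees=True),1)
E
python3 - <<'E'
from h import *; from cell import env
c=env.read_camera('side'); cv2.imwrite('pics/s1.png',cv2.resize(c['img'][60:260,230:480],None,fx=3,fy=3)[:,:,::-1])
c=env.read_camera('side')
o=env.get_obs();print(o['tool_pos'],o['tool_rot'],need(o,[441,-268.5,201],100))
d=pickle.load(open('v0.pkl','rb'))
for n in ('top','side'):
  im=d[n]['img']
  y=np.deg2rad(10); 
  for s in ((1,1),(1,-1),(-1,-1),(-1,1)):
    p=np.array([441,-268.5])+Ro.from_euler('z',10,degrees=True).as_matrix()[:2,:2]@(np.array(s)*[16,60])
    print(n,proj(d[n],[[p[0]/1e3,p[1]/1e3,.046],[p[0]/1e3,p[1]/1e3,0]]).round(1).tolist())
E
```

```text
[ 0.44159744 -0.26713855  0.31399374] [-1.79934590e+02 -6.07045020e-02  9.62285078e+01] (array([-0.14, -0.06, 11.3 ]), array([-0.1, -0.1, -3.8]))
top [[390.5, 222.6], [385.8, 224.1]]
top [[449.6, 210.9], [441.3, 213.2]]
top [[453.5, 226.9], [444.9, 228.1]]
top [[394.1, 238.7], [389.1, 239.3]]
side [[352.7, 175.9], [351.5, 192.7]]
side [[351.1, 152.1], [350.1, 167.9]]
side [[363.7, 152.5], [362.3, 168.2]]
side [[366.6, 176.4], [365.0, 193.1]]
```

View pics/s1.png

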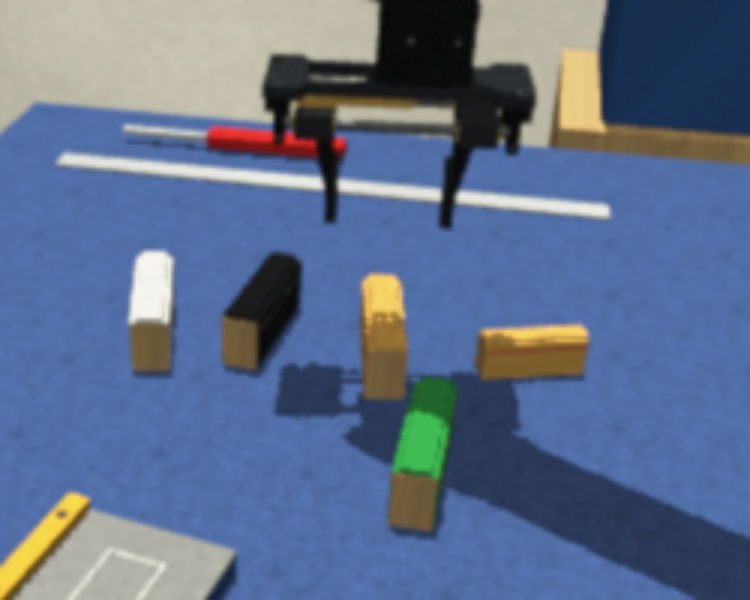

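The gripper hovers centred above the gold rail, whose top is at crop (383,300), about px (358,160). The projected corners match within about 1-2 px. Descending and gripping.

Request:
{"name": "servo_tool", "arguments": {"plan": [{"xyz": [-0.1,-0.1,3],"twist": [0,0,-3.8],"jaw": 0.1},{"xyz": [-0.1,-0.1,6],"twist": [0,0,-3.8],"jaw": 0.1},{"xyz": [-0.1,-0.1,8.5],"twist": [0,0,-3.8],"jaw": 0.1},{"xyz": [-0.1,-0.1,10.3],"twist": [0,0,-3.8],"jaw": 0.1},{"xyz": [-0.1,-0.1,11.3],"twist": [0,0,-3.8],"jaw": 0.1},{"xyz": [-0.1,-0.1,11.3],"twist": [0,0,-3.8],"jaw": 0.1},{"xyz": [-0.1,-0.1,11.3],"twist": [0,0,-3.8],"jaw": 0.1},{"xyz": [-0.1,-0.1,11.3],"twist": [0,0,-3.8],"jaw": 0.1}]}}

```text
time_s: 1.7
tool_pos: [0.4404, -0.2716, 0.2031]
tool_rot: [179.9, 0.1, 99.6]
force: [0.4, -0.3, 0.6]
grip_width: 0.0784
grasp_force: 0.0
```

Request:
{"name": "servo_tool", "arguments": {"plan": [{"xyz": [0,0,0],"twist": [0,0,0],"jaw": 0.5},{"xyz": [0,0,0],"twist": [0,0,0],"jaw": 0.6},{"xyz": [0,0,0],"twist": [0,0,0],"jaw": 0.7},{"xyz": [0,0,0],"twist": [0,0,0],"jaw": 0.8},{"xyz": [0,0,0],"twist": [0,0,0],"jaw": 1},{"xyz": [0,0,0],"twist": [0,0,0],"jaw": 1},{"xyz": [0,0,0],"twist": [0,0,0],"jaw": 1},{"xyz": [0,0,0],"twist": [0,0,0],"jaw": 1}], "newtons": 30}}

```text
time_s: 2.37
tool_pos: [0.4401, -0.2707, 0.2018]
tool_rot: [180.0, 0.0, 99.7]
force: [0.7, -0.0, 0.1]
grip_width: 0.0331
grasp_force: 0.5
```

Request:
{"name": "servo_tool", "arguments": {"plan": [{"xyz": [0,0,0],"twist": [0,0,0],"jaw": 1},{"xyz": [0,0,0],"twist": [0,0,0],"jaw": 1},{"xyz": [0,0,0],"twist": [0,0,0],"jaw": 1},{"xyz": [0,0,0],"twist": [0,0,0],"jaw": 1},{"xyz": [0,0,-1],"twist": [0,0,0],"jaw": 1},{"xyz": [0,0,-3],"twist": [0,0,0],"jaw": 1},{"xyz": [0,0,-5],"twist": [0,0,0],"jaw": 1},{"xyz": [0,0,-7],"twist": [0,0,0],"jaw": 1},{"xyz": [0,0,-8],"twist": [0,0,0],"jaw": 1},{"xyz": [0,0,-8],"twist": [0,0,0],"jaw": 1}]}}

```text
time_s: 3.2
tool_pos: [0.4407, -0.2711, 0.2844]
tool_rot: [179.8, 0.2, 99.7]
force: [0.3, -0.4, -1.9]
grip_width: 0.0319
grasp_force: 30.0
```

Request:
{"name": "servo_tool", "arguments": {"plan": [{"xyz": [1,0.5,-1],"twist": [0,0,0],"jaw": 1},{"xyz": [3,1.6,-2],"twist": [0,0,1],"jaw": 1},{"xyz": [6,3.2,-2],"twist": [0,0,3],"jaw": 1},{"xyz": [9,4.9,-2],"twist": [0,0,5],"jaw": 1},{"xyz": [12,6.5,-2],"twist": [0,0,7],"jaw": 1},{"xyz": [15,8.1,-2],"twist": [0,0,9],"jaw": 1},{"xyz": [18,9.7,-2],"twist": [0,0,11],"jaw": 1},{"xyz": [21,11.3,-2],"twist": [0,0,13],"jaw": 1},{"xyz": [23,12.4,-2],"twist": [0,0,14],"jaw": 1},{"xyz": [24,13,-2],"twist": [0,0,15],"jaw": 1}]}}

```text
time_s: 4.03
tool_pos: [0.5274, -0.0069, 0.301]
tool_rot: [-179.9, -0.1, 85.0]
force: [-0.3, 0.1, -1.2]
grip_width: 0.0318
grasp_force: 30.0
```

```bash
python3 - <<'E'
from h import *; from cell import env
o=env.get_obs();print(o['tool_pos'],o['tool_rot'],need(o,[566.2,99.9,270],79.5))
E
```

```text
[ 0.52740865 -0.00690452  0.30104453] [-1.79888062e+02 -1.35152220e-01  8.49920161e+01] (array([10.97,  2.94,  3.12]), array([-0.1, -0.1,  5.5]))
```

Request:
{"name": "servo_tool", "arguments": {"plan": [{"xyz": [2.5,0.7,0],"twist": [0,0,1],"jaw": 1},{"xyz": [5,1.4,0],"twist": [0,0,2.5],"jaw": 1},{"xyz": [7.5,2.1,1],"twist": [0,0,4],"jaw": 1},{"xyz": [9.5,2.6,2],"twist": [0,0,5],"jaw": 1},{"xyz": [11,2.9,3],"twist": [0,0,5.5],"jaw": 1},{"xyz": [11,2.9,3.1],"twist": [0,0,5.5],"jaw": 1},{"xyz": [11,2.9,3.1],"twist": [0,0,5.5],"jaw": 1},{"xyz": [11,2.9,3.1],"twist": [0,0,5.5],"jaw": 1},{"xyz": [11,2.9,3.1],"twist": [0,0,5.5],"jaw": 1}]}}

```text
time_s: 4.78
tool_pos: [0.5666, 0.0935, 0.2709]
tool_rot: [-180.0, 0.1, 79.1]
force: [0.1, -1.0, -1.3]
grip_width: 0.0319
grasp_force: 30.0
```

```bash
python3 - <<'E'
from h import *; from cell import env
c=env.read_camera('side'); t=env.read_camera('top')
o=env.get_obs();print(o['tool_pos'],o['tool_rot'],o['force'],need(o,[566.2,99.9,222],79.5))
f=lambda q,s:cv2.resize(q,None,fx=s,fy=s,interpolation=cv2.INTER_CUBIC)[:,:,::-1]
cv2.imwrite('pics/s2.png',np.hstack([f(c['img'][140:340,160:340],2.2),f(t['img'][100:300,150:330],2.2)]))
d=pickle.load(open('v0.pkl','rb'))['side']
im=d['img'];hsv=cv2.cvtColor(im,cv2.COLOR_RGB2HSV);H,S,V=cv2.split(hsv)
g=(H>15)&(H<35)&(S>120)&(V>90); print('fence side',rect(box(g,185,265,220,305),d,.03))
r=((H<8)|(H>172))&(S>150)&(V>90);print('stop side',rect(box(r,185,265,280,330),d,.03))
E
```

```text
[0.56676998 0.09345408 0.27119998] [1.79955661e+02 3.76869102e-02 7.90927522e+01] [-0.76792453 -0.03667154 -1.32715146] (array([ 0.63, -0.18,  4.92]), array([ 0. ,  0. , -0.4]))
fence side ((626.7706909179688, 104.97406768798828), 210.52578735351562, 21.1369571685791, 79.40109252929688)
stop side ((585.0572509765625, 208.8250732421875), 107.44001770019531, 20.48419761657715, -10.708450317382812)
```

View pics/s2.png

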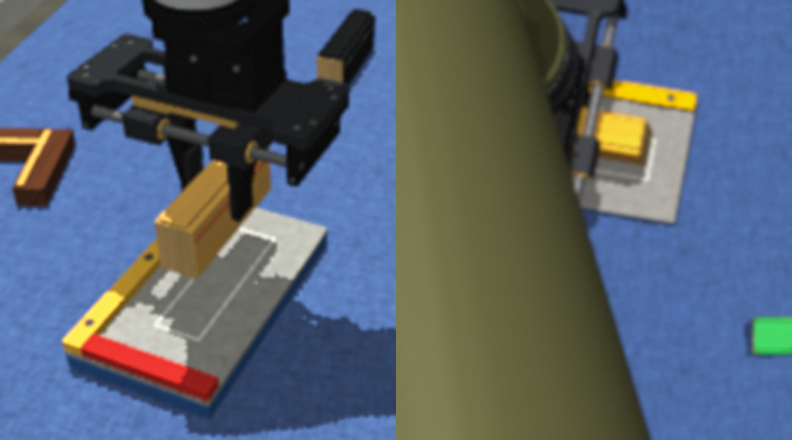

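The rail is held level over the outline with its near end at side px (241,263), and the outline shows through below it. Next: check the in-hand offset and the outline centre.

```bash
python3 - <<'E'
from h import *
d=pickle.load(open('v0.pkl','rb'))
s=d['side']
p=ray(s,[[234.1,260.5],[248.6,265]],.0694)[:,:2]*1000; print(p, p.mean(0)-np.array([566.8,93.5]), 'expect',62.3*np.array([.189,.982]))
for n,b,th in (('side',(225,290,240,296),185),('top',(198,272,148,186),185)):
  c=d[n];im=c['img'];g=im.min(2); 
  for th in (165,180,195):
    m=box((g>th),*b); v,u=np.nonzero(m); P=(ray(c,np.c_[u,v].astype(float),.02)[:,:2]*1000).astype('float32'); print(n,th,len(u),cv2.minAreaRect(P))
E
```

```text
[[592.9399926  147.7565795 ]
 [566.24621408 152.58622679]] [12.79310334 56.67140314] expect [11.7747 61.1786]
side 165 573 ((563.0445556640625, 113.49565124511719), (150.0287322998047, 82.74625396728516), 71.1426010131836)
side 180 303 ((569.8804321289062, 102.80125427246094), (130.61245727539062, 42.389217376708984), 79.27857208251953)
side 195 136 ((569.9646606445312, 103.1769027709961), (127.31411743164062, 40.788841247558594), 79.69792938232422)
top 165 481 ((568.2548828125, 103.05289459228516), (132.75772094726562, 44.267913818359375), 79.48233795166016)
top 180 206 ((568.16552734375, 102.62562561035156), (129.5954132080078, 41.520660400390625), 79.48249053955078)
top 195 10 ((568.270751953125, 102.46879577636719), (126.04324340820312, 37.79650115966797), 79.15620422363281)
```

Request:
{"name": "servo_tool", "arguments": {"plan": [{"xyz": [0.8,0,0.5],"twist": [0,0,-0.4],"jaw": 1},{"xyz": [0.8,0,1.5],"twist": [0,0,-0.4],"jaw": 1},{"xyz": [0.8,0,2.5],"twist": [0,0,-0.4],"jaw": 1},{"xyz": [0.8,0,3.5],"twist": [0,0,-0.4],"jaw": 1},{"xyz": [0.8,0,4.2],"twist": [0,0,-0.4],"jaw": 1},{"xyz": [0.8,0,4.5],"twist": [0,0,-0.4],"jaw": 1},{"xyz": [0.8,0,4.5],"twist": [0,0,-0.4],"jaw": 1},{"xyz": [0.8,0,4.5],"twist": [0,0,-0.4],"jaw": 1},{"xyz": [0.8,0,4.5],"twist": [0,0,-0.4],"jaw": 1}]}}

```text
time_s: 5.63
tool_pos: [0.5684, 0.1026, 0.2261]
tool_rot: [180.0, -0.0, 79.6]
force: [0.4, -0.1, -1.1]
grip_width: 0.032
grasp_force: 30.0
```

```bash
python3 - <<'E'
from h import *; from cell import env
o=env.get_obs();print(o['tool_pos'],o['tool_rot'],o['force'],need(o,[567.5,102,222],79.5))
c=env.read_camera('side');cv2.imwrite('pics/s3.png',cv2.resize(c['img'][190:330,180:320],None,fx=4,fy=4,interpolation=cv2.INTER_CUBIC)[:,:,::-1])
E
```

```text
[0.56843886 0.10257338 0.22610962] [ 1.79956435e+02 -1.21696917e-02  7.95996002e+01] [ 0.35219864 -0.06570937 -1.1498971 ] (array([-0.07, -0.08,  0.41]), array([ 0. , -0. ,  0.1]))
```

View pics/s3.png

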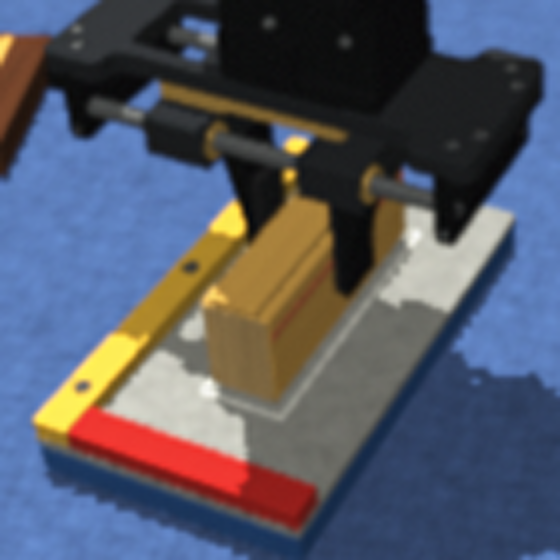

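The rail is just above the bed inside the outline, with its end bottom corners at crop (206,380) and (272,403). The white line is visible at (283,417). Checking the end margin.

```bash
python3 - <<'E'
from h import *
s=pickle.load(open('v0.pkl','rb'))['side']
J=Ro.from_euler('z',-10.5,degrees=True).as_matrix()[:2,:2]
for uv,z in (([[231.5,285],[248,290.75]],.0243),([[180+207/4,190+392/4],[180+283/4,190+417/4]],.02)):
  p=ray(s,uv,z)[:,:2]*1000; print(p,(p-[574,109])@J)
E
```

```text
[[597.70179458 159.97696526]
 [566.34461418 166.16597373]] [[ 14.01509179  54.44266026]
 [-17.94486694  54.81364096]]
[[596.72671715 162.51436879]
 [561.01323648 168.74732702]] [[ 12.59393705  56.75988098]
 [-23.6573845   56.38020283]]
```

Request:
{"name": "servo_tool", "arguments": {"plan": [{"xyz": [-0.2,-0.2,0],"twist": [0,0,0],"jaw": 1},{"xyz": [-0.2,-0.2,0.1],"twist": [0,0,0],"jaw": 1},{"xyz": [-0.2,-0.2,0.25],"twist": [0,0,0],"jaw": 1},{"xyz": [-0.2,-0.2,0.35],"twist": [0,0,0],"jaw": 1},{"xyz": [-0.2,-0.2,0.4],"twist": [0,0,0],"jaw": 1},{"xyz": [-0.2,-0.2,0.4],"twist": [0,0,0],"jaw": 1}]}}

```text
time_s: 6.18
tool_pos: [0.5659, 0.1008, 0.2219]
tool_rot: [-180.0, 0.0, 79.6]
force: [-1.1, -0.4, 0.4]
grip_width: 0.0317
grasp_force: 30.0
```

Request:
{"name": "servo_tool", "arguments": {"plan": [{"xyz": [0,0,0.05],"twist": [0,0,0],"jaw": 1},{"xyz": [0,0,0.05],"twist": [0,0,0],"jaw": 1}]}}

```text
time_s: 6.35
tool_pos: [0.5659, 0.1009, 0.2218]
tool_rot: [-180.0, 0.0, 79.6]
force: [-1.7, -0.4, 4.4]
grip_width: 0.0314
grasp_force: 30.0
```

Request:
{"name": "servo_tool", "arguments": {"plan": [{"xyz": [0,0,0.05],"twist": [0,0,0],"jaw": 1},{"xyz": [0,0,0.07],"twist": [0,0,0],"jaw": 1},{"xyz": [0,0,0.07],"twist": [0,0,0],"jaw": 1}]}}

```text
time_s: 6.6
tool_pos: [0.5659, 0.101, 0.2218]
tool_rot: [-180.0, 0.1, 79.6]
force: [-3.5, -0.5, 9.7]
grip_width: 0.0316
grasp_force: 30.0
```

Request:
{"name": "servo_tool", "arguments": {"plan": [{"xyz": [0,0,0.01],"twist": [0,0,0],"jaw": 1},{"xyz": [0,0,0.01],"twist": [0,0,0],"jaw": 1},{"xyz": [0,0,0.01],"twist": [0,0,0],"jaw": 1},{"xyz": [0,0,0.01],"twist": [0,0,0],"jaw": 1},{"xyz": [0,0,0.01],"twist": [0,0,0],"jaw": 1},{"xyz": [0,0,0.01],"twist": [0,0,0],"jaw": 1},{"xyz": [0,0,0.01],"twist": [0,0,0],"jaw": 1},{"xyz": [0,0,0.01],"twist": [0,0,0],"jaw": 1},{"xyz": [0,0,0.01],"twist": [0,0,0],"jaw": 1}]}}

```text
time_s: 7.35
tool_pos: [0.5659, 0.101, 0.2218]
tool_rot: [180.0, 0.1, 79.6]
force: [-4.2, -2.3, 9.8]
grip_width: 0.0318
grasp_force: 30.0
```

Request:
{"name": "servo_tool", "arguments": {"plan": [{"xyz": [0,0,-0.07],"twist": [0,0,0],"jaw": 1},{"xyz": [0,0.3,-0.07],"twist": [0,0,0],"jaw": 1},{"xyz": [0,0.7,-0.07],"twist": [0,0,0],"jaw": 1},{"xyz": [0,1.2,-0.07],"twist": [0,0,0],"jaw": 1},{"xyz": [0,1.7,-0.07],"twist": [0,0,0],"jaw": 1},{"xyz": [0,2.2,-0.07],"twist": [0,0,0],"jaw": 1},{"xyz": [0,2.6,-0.07],"twist": [0,0,0],"jaw": 1},{"xyz": [0,2.8,-0.07],"twist": [0,0,0],"jaw": 1},{"xyz": [0,2.9,-0.07],"twist": [0,0,0],"jaw": 1},{"xyz": [0,2.9,-0.07],"twist": [0,0,0],"jaw": 1}]}}

```text
time_s: 8.18
tool_pos: [0.5939, 0.0969, 0.2218]
tool_rot: [-179.9, -0.0, 79.6]
force: [-5.8, 1.2, 7.5]
grip_width: 0.0319
grasp_force: 30.0
```

Request:
{"name": "servo_tool", "arguments": {"plan": [{"xyz": [0,0.1,0],"twist": [0,0,0],"jaw": 1},{"xyz": [0,0.2,0],"twist": [0,0,0],"jaw": 1},{"xyz": [0,0.3,0],"twist": [0,0,0],"jaw": 1},{"xyz": [0,0.3,0],"twist": [0,0,0],"jaw": 1}]}}

```text
time_s: 8.52
tool_pos: [0.5968, 0.0964, 0.2218]
tool_rot: [-179.9, -0.0, 79.7]
force: [-4.4, 1.4, 8.0]
grip_width: 0.0318
grasp_force: 30.0
```

Request:
{"name": "servo_tool", "arguments": {"plan": [{"xyz": [0,0.1,-0.03],"twist": [0,0,0],"jaw": 1},{"xyz": [0,0.2,-0.03],"twist": [0,0,0],"jaw": 1},{"xyz": [0,0.2,-0.03],"twist": [0,0,0],"jaw": 1}]}}

```text
time_s: 8.77
tool_pos: [0.5991, 0.0957, 0.2218]
tool_rot: [-179.9, -0.0, 79.6]
force: [-4.3, 1.0, 5.4]
grip_width: 0.0318
grasp_force: 30.0
```

Request:
{"name": "servo_tool", "arguments": {"plan": [{"xyz": [0,0.1,0],"twist": [0,0,0],"jaw": 1},{"xyz": [0,0.1,0],"twist": [0,0,0],"jaw": 1}]}}

```text
time_s: 8.93
tool_pos: [0.6, 0.0956, 0.2218]
tool_rot: [-179.9, -0.0, 79.6]
force: [-3.6, 1.2, 5.6]
grip_width: 0.0319
grasp_force: 30.0
```

Request:
{"name": "servo_tool", "arguments": {"plan": [{"xyz": [0,0.1,0],"twist": [0,0,0],"jaw": 1},{"xyz": [0,0.1,0],"twist": [0,0,0],"jaw": 1}]}}

```text
time_s: 9.1
tool_pos: [0.601, 0.0953, 0.2218]
tool_rot: [-179.9, -0.0, 79.6]
force: [-4.7, 0.9, 5.4]
grip_width: 0.0317
grasp_force: 30.0
```

Request:
{"name": "servo_tool", "arguments": {"plan": [{"xyz": [0,0.1,0],"twist": [0,0,0],"jaw": 1},{"xyz": [0,0.1,0],"twist": [0,0,0],"jaw": 1}]}}

```text
time_s: 9.27
tool_pos: [0.6019, 0.0952, 0.2218]
tool_rot: [-179.9, -0.0, 79.6]
force: [-3.8, 1.4, 5.6]
grip_width: 0.0319
grasp_force: 30.0
```

Request:
{"name": "servo_tool", "arguments": {"plan": [{"xyz": [0,0.1,0],"twist": [0,0,0],"jaw": 1},{"xyz": [0,0.1,0],"twist": [0,0,0],"jaw": 1}]}}

```text
time_s: 9.43
tool_pos: [0.6028, 0.095, 0.2218]
tool_rot: [-179.9, -0.0, 79.6]
force: [-4.9, 1.3, 5.9]
grip_width: 0.0315
grasp_force: 30.0
```

Request:
{"name": "servo_tool", "arguments": {"plan": [{"xyz": [0,0.1,0],"twist": [0,0,0],"jaw": 1},{"xyz": [0,0.1,0],"twist": [0,0,0],"jaw": 1}]}}

```text
time_s: 9.6
tool_pos: [0.6032, 0.095, 0.2218]
tool_rot: [-179.8, -0.0, 79.6]
force: [-7.2, 1.7, 8.7]
grip_width: 0.0315
grasp_force: 30.0
```

Request:
{"name": "servo_tool", "arguments": {"plan": [{"xyz": [0,0.1,0],"twist": [0,0,0],"jaw": 1},{"xyz": [0,0.1,0],"twist": [0,0,0],"jaw": 1}]}}

```text
time_s: 9.77
tool_pos: [0.6036, 0.0951, 0.2219]
tool_rot: [-179.7, 0.0, 79.6]
force: [-10.4, 1.6, 11.2]
grip_width: 0.0316
grasp_force: 30.0
```

The force build-up shows contact with the fence. Easing the down force, then sliding along the fence.

Request:
{"name": "servo_tool", "arguments": {"plan": [{"xyz": [0,-0.03,-0.05],"twist": [0,0,0],"jaw": 1},{"xyz": [0.2,-0.03,-0.05],"twist": [0,0,0],"jaw": 1},{"xyz": [0.6,-0.03,-0.05],"twist": [0,0,0],"jaw": 1},{"xyz": [1.0,-0.02,-0.05],"twist": [0,0,0],"jaw": 1},{"xyz": [1.4,-0.02,-0.05],"twist": [0,0,0],"jaw": 1},{"xyz": [1.8,-0.02,-0.05],"twist": [0,0,0],"jaw": 1},{"xyz": [2.2,-0.01,-0.05],"twist": [0,0,0],"jaw": 1},{"xyz": [2.5,-0.01,-0.05],"twist": [0,0,0],"jaw": 1},{"xyz": [2.7,-0.01,-0.05],"twist": [0,0,0],"jaw": 1},{"xyz": [2.7,-0.01,-0.05],"twist": [0,0,0],"jaw": 1}]}}

```text
time_s: 10.6
tool_pos: [0.6078, 0.1133, 0.2217]
tool_rot: [-179.5, 1.0, 79.4]
force: [-17.6, -16.7, 18.8]
grip_width: 0.032
grasp_force: 30.0
```

Request:
{"name": "servo_tool", "arguments": {"plan": [{"xyz": [0.1,0,0],"twist": [0,0,0],"jaw": 1},{"xyz": [0.2,0,0],"twist": [0,0,0],"jaw": 1},{"xyz": [0.2,0,0],"twist": [0,0,0],"jaw": 1}]}}

```text
time_s: 10.85
tool_pos: [0.6081, 0.1145, 0.2218]
tool_rot: [-179.5, 1.0, 79.3]
force: [-18.9, -18.0, 19.3]
grip_width: 0.0317
grasp_force: 30.0
```

Friction is building up and the tool has tilted 1°, so I'll relieve the down and fence loads.

Request:
{"name": "servo_tool", "arguments": {"plan": [{"xyz": [-0.1,-0.03,-0.05],"twist": [0,0,0],"jaw": 1},{"xyz": [-0.2,-0.06,-0.1],"twist": [0,0,0],"jaw": 1},{"xyz": [-0.3,-0.08,-0.12],"twist": [0,0,0],"jaw": 1},{"xyz": [-0.3,-0.08,-0.12],"twist": [0,0,0],"jaw": 1}]}}

```text
time_s: 11.18
tool_pos: [0.6076, 0.1166, 0.2218]
tool_rot: [-179.7, 0.4, 79.5]
force: [-6.3, -4.7, 3.4]
grip_width: 0.0319
grasp_force: 30.0
```

```bash
python3 - <<'E'
from h import *; from cell import env
o=env.get_obs();print(o['tool_pos'],o['tool_rot'],o['force'],o['wrist_torque'])
c=env.read_camera('side');cv2.imwrite('pics/s4.png',cv2.resize(c['img'][190:330,180:320],None,fx=4,fy=4,interpolation=cv2.INTER_CUBIC)[:,:,::-1])
E
```

```text
[0.6076276  0.11662686 0.22177584] [-179.71205923    0.36154747   79.4925882 ] [-6.31309309 -4.66393696  3.40512903] [-1.39321969  1.41185313 -0.02681674]
```

View pics/s4.png

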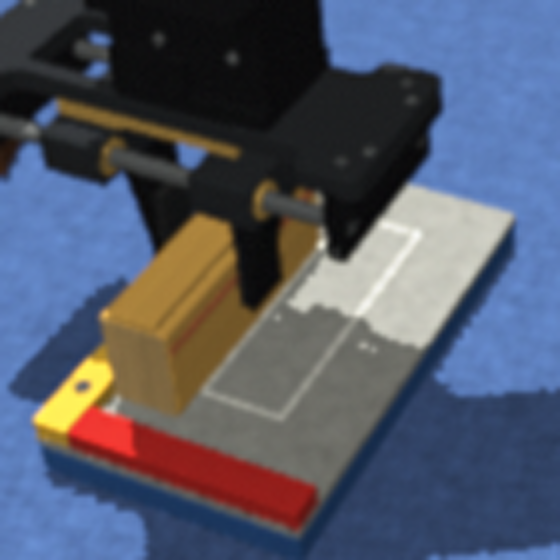

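The rail is flat against the fence, with about 12 mm left to the red stop at crop (120,410). Continuing gently.

Request:
{"name": "servo_tool", "arguments": {"plan": [{"xyz": [0.1,-0.02,-0.02],"twist": [0,0,0],"jaw": 1},{"xyz": [0.2,-0.02,-0.02],"twist": [0,0,0],"jaw": 1},{"xyz": [0.3,-0.02,-0.02],"twist": [0,0,0],"jaw": 1},{"xyz": [0.3,-0.02,-0.02],"twist": [0,0,0],"jaw": 1}]}}

```text
time_s: 11.57
tool_pos: [0.6082, 0.1206, 0.2219]
tool_rot: [-179.8, 0.3, 79.5]
force: [-5.6, -3.6, 1.1]
grip_width: 0.0318
grasp_force: 30.0
```

Request:
{"name": "servo_tool", "arguments": {"plan": [{"xyz": [0.1,0,0],"twist": [0,0,0],"jaw": 1},{"xyz": [0.2,0,0],"twist": [0,0,0],"jaw": 1},{"xyz": [0.2,0,0],"twist": [0,0,0],"jaw": 1}]}}

```text
time_s: 11.82
tool_pos: [0.6086, 0.1225, 0.2219]
tool_rot: [-179.7, 0.3, 79.5]
force: [-6.1, -3.0, 0.3]
grip_width: 0.0319
grasp_force: 30.0
```

Request:
{"name": "servo_tool", "arguments": {"plan": [{"xyz": [0.1,-0.01,0.02],"twist": [0,0,0],"jaw": 1},{"xyz": [0.2,-0.01,0.02],"twist": [0,0,0],"jaw": 1},{"xyz": [0.3,-0.01,0.02],"twist": [0,0,0],"jaw": 1},{"xyz": [0.3,-0.01,0.02],"twist": [0,0,0],"jaw": 1}]}}

```text
time_s: 12.15
tool_pos: [0.6091, 0.1252, 0.2218]
tool_rot: [-179.8, 0.3, 79.5]
force: [-5.4, -4.3, 2.9]
grip_width: 0.0317
grasp_force: 30.0
```

Request:
{"name": "servo_tool", "arguments": {"plan": [{"xyz": [0.1,0,0.01],"twist": [0,0,0],"jaw": 1},{"xyz": [0.2,0,0.01],"twist": [0,0,0],"jaw": 1},{"xyz": [0.2,0,0.01],"twist": [0,0,0],"jaw": 1}]}}

```text
time_s: 12.4
tool_pos: [0.6094, 0.1268, 0.2218]
tool_rot: [-179.7, 0.4, 79.5]
force: [-6.2, -4.4, 3.7]
grip_width: 0.0317
grasp_force: 30.0
```

Request:
{"name": "servo_tool", "arguments": {"plan": [{"xyz": [0.1,0,-0.01],"twist": [0,0,0],"jaw": 1},{"xyz": [0.15,0,-0.01],"twist": [0,0,0],"jaw": 1},{"xyz": [0.15,0,-0.01],"twist": [0,0,0],"jaw": 1}]}}

```text
time_s: 12.65
tool_pos: [0.6097, 0.1286, 0.2218]
tool_rot: [-179.8, 0.3, 79.5]
force: [-4.2, -4.1, 2.7]
grip_width: 0.0316
grasp_force: 30.0
```

Request:
{"name": "servo_tool", "arguments": {"plan": [{"xyz": [0.1,0,0],"twist": [0,0,0],"jaw": 1},{"xyz": [0.15,0,0],"twist": [0,0,0],"jaw": 1},{"xyz": [0.15,0,0],"twist": [0,0,0],"jaw": 1}]}}

```text
time_s: 12.9
tool_pos: [0.61, 0.13, 0.2218]
tool_rot: [-179.8, 0.3, 79.5]
force: [-6.2, -5.2, 2.4]
grip_width: 0.0319
grasp_force: 30.0
```

Request:
{"name": "servo_tool", "arguments": {"plan": [{"xyz": [0.1,0,0],"twist": [0,0,0],"jaw": 1},{"xyz": [0.1,0,0],"twist": [0,0,0],"jaw": 1}]}}

```text
time_s: 13.07
tool_pos: [0.6102, 0.131, 0.2218]
tool_rot: [-179.7, 0.3, 79.5]
force: [-5.1, -3.8, 2.2]
grip_width: 0.0318
grasp_force: 30.0
```

Request:
{"name": "servo_tool", "arguments": {"plan": [{"xyz": [0.1,0,0],"twist": [0,0,0],"jaw": 1},{"xyz": [0.1,0,0],"twist": [0,0,0],"jaw": 1}]}}

```text
time_s: 13.23
tool_pos: [0.6103, 0.1316, 0.2218]
tool_rot: [-179.7, 0.4, 79.5]
force: [-5.3, -5.2, 3.6]
grip_width: 0.0321
grasp_force: 30.0
```

Request:
{"name": "servo_tool", "arguments": {"plan": [{"xyz": [0.1,0,0],"twist": [0,0,0],"jaw": 1},{"xyz": [0.1,0,0],"twist": [0,0,0],"jaw": 1}]}}

```text
time_s: 13.4
tool_pos: [0.6105, 0.1318, 0.2218]
tool_rot: [-179.7, 0.5, 79.5]
force: [-6.1, -6.8, 4.8]
grip_width: 0.0317
grasp_force: 30.0
```

Request:
{"name": "servo_tool", "arguments": {"plan": [{"xyz": [0.1,0,0],"twist": [0,0,0],"jaw": 1},{"xyz": [0.1,0,0],"twist": [0,0,0],"jaw": 1}]}}

```text
time_s: 13.57
tool_pos: [0.6106, 0.1321, 0.2218]
tool_rot: [-179.7, 0.5, 79.5]
force: [-8.3, -8.7, 4.6]
grip_width: 0.0317
grasp_force: 30.0
```

Request:
{"name": "servo_tool", "arguments": {"plan": [{"xyz": [0.1,0.02,0],"twist": [0,0,0],"jaw": 1},{"xyz": [0.2,0.02,0],"twist": [0,0,0],"jaw": 1},{"xyz": [0.2,0.02,0],"twist": [0,0,0],"jaw": 1}]}}

```text
time_s: 13.82
tool_pos: [0.6109, 0.1326, 0.2217]
tool_rot: [-179.6, 0.7, 79.4]
force: [-10.2, -11.5, 8.0]
grip_width: 0.0315
grasp_force: 30.0
```

```bash
python3 - <<'E'
from h import *; from cell import env
c=env.read_camera('side');cv2.imwrite('pics/s5.png',cv2.resize(c['img'][220:320,180:280],None,fx=5,fy=5,interpolation=cv2.INTER_CUBIC)[:,:,::-1])
E
```

```text
(no output)
```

View pics/s5.png

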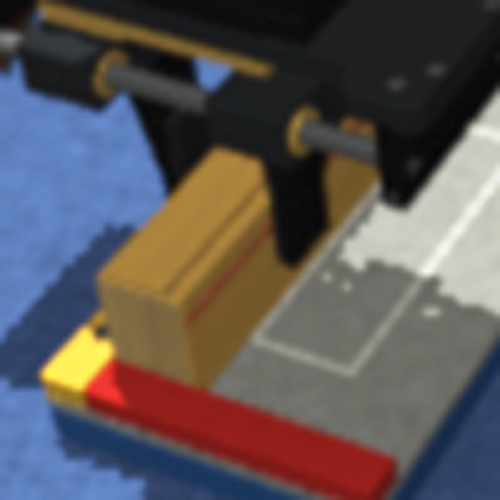

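The rail sits in the corner against both stops, with its end at crop (150,370) behind the red stop and no gap. Unloading gently, then releasing.

Request:
{"name": "servo_tool", "arguments": {"plan": [{"xyz": [-0.1,-0.02,-0.03],"twist": [0,0,0],"jaw": 1},{"xyz": [-0.2,-0.04,-0.05],"twist": [0,0,0],"jaw": 1},{"xyz": [-0.25,-0.05,-0.05],"twist": [0,0,0],"jaw": 1},{"xyz": [-0.25,-0.05,-0.05],"twist": [0,0,0],"jaw": 1}]}}

```text
time_s: 14.2
tool_pos: [0.6104, 0.1318, 0.2218]
tool_rot: [-179.7, 0.5, 79.5]
force: [-5.0, -7.7, 1.2]
grip_width: 0.0321
grasp_force: 30.0
```

Request:
{"name": "servo_tool", "arguments": {"plan": [{"xyz": [0,0,0],"twist": [0,0,0],"jaw": 0.55},{"xyz": [0,0,0],"twist": [0,0,0],"jaw": 0.4},{"xyz": [0,0,0],"twist": [0,0,0],"jaw": 0.3},{"xyz": [0,0,0],"twist": [0,0,0],"jaw": 0.3},{"xyz": [0,0,0],"twist": [0,0,0],"jaw": 0.3}], "newtons": 10}}

```text
time_s: 14.62
tool_pos: [0.6116, 0.1362, 0.2239]
tool_rot: [180.0, -0.0, 79.6]
force: [-0.3, 0.1, -0.2]
grip_width: 0.0561
grasp_force: 0.0
```

Request:
{"name": "servo_tool", "arguments": {"plan": [{"xyz": [0,0,-1],"twist": [0,0,0],"jaw": 0.3},{"xyz": [0,0,-3],"twist": [0,0,0],"jaw": 0.3},{"xyz": [0,0,-6],"twist": [0,0,0],"jaw": 0.3},{"xyz": [-2,0,-9],"twist": [0,0,0],"jaw": 0.3},{"xyz": [-5,0,-12],"twist": [0,0,0],"jaw": 0.3},{"xyz": [-8,0,-15],"twist": [0,0,0],"jaw": 0.3},{"xyz": [-12,0,-16],"twist": [0,0,0],"jaw": 0.3},{"xyz": [-16,0,-16],"twist": [0,0,0],"jaw": 0.3},{"xyz": [-19,0,-16],"twist": [0,0,0],"jaw": 0.3},{"xyz": [-20,0,-16],"twist": [0,0,0],"jaw": 0.3}]}}

```text
time_s: 15.45
tool_pos: [0.5744, -0.0673, 0.3849]
tool_rot: [179.9, 0.2, 79.1]
force: [-0.8, -0.5, -0.3]
grip_width: 0.061
grasp_force: 0.0
```

```bash
python3 - <<'E'
from h import *; from cell import env
c=env.read_camera('side');t=env.read_camera('top')
f=lambda q,s:cv2.resize(q,None,fx=s,fy=s,interpolation=cv2.INTER_CUBIC)[:,:,::-1]
cv2.imwrite('pics/s6.png',np.hstack([f(c['img'][210:330,180:320],2.8),f(t['img'][100:220,165:305],2.8)]))
E
```

```text
(no output)
```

View pics/s6.png

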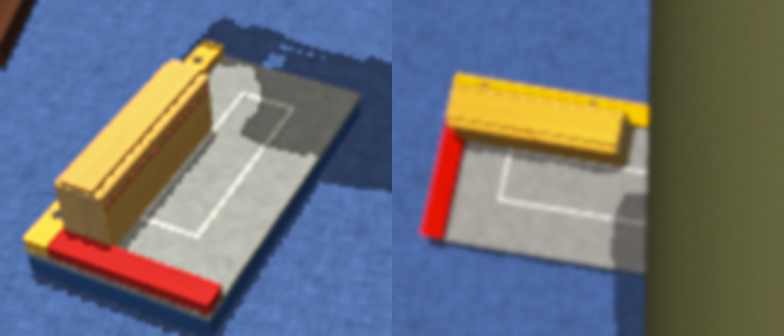

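The rail stands flat in the corner, its end at the red stop (crop 75,240) and its side along the fence, with the robot clear. One numeric check against home before handing in.

```bash
python3 - <<'E'
from h import *; from cell import env
c=env.read_camera('side'); im=c['img']
H,S,V=cv2.split(cv2.cvtColor(im,cv2.COLOR_RGB2HSV))
J=Ro.from_euler('z',-10.5,degrees=True).as_matrix()[:2,:2]
P=lambda x,y,z:proj(c,np.r_[np.array([574,109])+J@[x,y],z]/1000)[0].round(1)
print('pred end corners top46 & bed, far', P(13,87,66),P(45,87,66),P(13,87,30),P(13,-33,66),P(13,-33,20))
print('stop-top inner edge', P(13,87,30),P(-50,87,30),'fence far end',P(45,-103,30))
cs=[(108,200),(57,185),(108,243),(207,75),(212,130)]
print('seen',[(round(180+u/2.8,1),round(210+v/2.8,1)) for u,v in cs])
print(env.get_obs()['joint_velocities'].round(2))
E
```

```text
pred end corners top46 & bed, far [217.7 280.2] [200.5 274.4] [220.5 296.3] [256.3 235.5] [258.2 255. ]
stop-top inner edge [220.5 296.3] [254.9 308.3] fence far end [261.2 225.3]
seen [(218.6, 281.4), (200.4, 276.1), (218.6, 296.8), (253.9, 236.8), (255.7, 256.4)]
[-1.97  0.47 -2.48  0.1  -0.67 -0.23 -0.26]
```

Request:
{"name": "servo_tool", "arguments": {"plan": [{"xyz": [0,0,0],"twist": [0,0,0],"jaw": 0.3},{"xyz": [0,0,0],"twist": [0,0,0],"jaw": 0.3},{"xyz": [0,0,0],"twist": [0,0,0],"jaw": 0.3}]}}

```text
time_s: 15.85
tool_pos: [0.5756, -0.0586, 0.3837]
tool_rot: [180.0, -0.0, 79.8]
force: [1.5, -0.7, 0.4]
grip_width: 0.0609
grasp_force: 0.0
```

```bash
python3 -c "
from cell import env
print(env.sign_off())"
```

```text
the job is handed in; nothing more can be done
None
```

The gold rail was set in the outline, pressed at about 10 N for 0.75 s, slid square to the yellow fence and then along it to the red stop, and released home (within about 2 mm by camera); I never touched the black and white rails, and the job was handed in at about 16 s with no verdict returned.

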